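Release the blade cartridge of the strap trimmer and check it with a straightedge

ROBOT

A 6-joint arm with a two-finger parallel gripper is mounted at the origin on a cart in front of the work surface, level with it; the furniture and walls round the work are solid. World frame = base frame: x ahead of the robot, y to its left, z up, the work surface at z = 0. Lengths are in m, angles in rad, forces in N, time in s.
With the tool pointing down it reaches from about 0.275 to 0.85 m from the base axis. Payload 19 kg.
Tool frame: the origin (TCP) lies at the very end of the fingers, on their centre line; the grasp point (between the pads) lies 19 mm behind it (bot.grasp_offset is the distance from the TCP to the grasp point, in m); z points along the fingers, y is the line along which they close (so a half turn about z gives the same grasp; the last joint's range is limited). The gripper opens to 85 mm and grips with 20 to 120 N. Pads are 22 mm wide; open, the fingers measure 114 mm over their backs; the gripper's body (76 mm by 85 mm) begins 54 mm behind the grasp point. The pads swing forward as they close: fully open they stand 13 mm farther back than shut.
Start: joints at [1.177, 0.15, 1.437, -0, 1.554, -0.134], TCP at [0.148, 0.556, 0.231] pointing down, gripper open.
Joint ranges: [-2.8, 2.8], [-0.68, 2.1], [0.12, 2.68], [-1.39, 4.53], [0.16, 2.79], [-2.81, 2.81]. Speed limits (rad/s): [1.89, 1.89, 2.22, 3.01, 3.01, 3.01].

INTERFACE

Orientations are given as a rotation vector (axis times angle).
In Python, from cell import bot gives the robot as it stands.
- The arm moves only by the shell command python3 -m crank 'ROWS' [OPENING]. ROWS is JSON, a list of rows, each a list of 2 entries, a list of its own where there are three numbers: the shift along the world's x, y, z in mm, then the turn about the world's z in rad. A call has exactly 10 rows; each row shifts and turns the commanded pose from where the row before left it; what a row does not reach is not made up. A row lasts 1/12 s, in which the tool goes at most 41.7 mm and 7.16 degrees, less where a joint would pass 70% of its speed; a pose out of reach is approached as far as the arm can. A call with a gripper value outside its range is refused whole. OPENING is the finger opening in mm, from 0 to 85.4, set as the call begins (- or left out, the last holds). The fingers move at their own pace and stop on an object; the grip force is fixed at half the most. Time passes only in rows, so rows that do not move let the fingers close, or fill a call up. It gives the time, the measured TCP pose, the force, the opening and the grip force at its end, in the units of the state.
- bot.get_obs(): the state, without advancing time (a new reading comes with each control period).
- bot.read_camera(name): name is "scene" or "top" or "wrist"; returns (picture, depth): 480x640x3 uint8, red, green, blue; 480x640 float32, m along the optical axis (not along the pixel's ray), 0 where there is no reading.
- bot.calibration(name): a dict with "camera_matrix" (3x3 intrinsics, pixels), "origin" and "orientation" of the camera in the world. Camera axes: x right, y down, z forward; pixel columns grow to the right and rows downward; lengths in m; the calibration is good to about 2 mm. A picture is of the moment at which its call begins: read the wrist's pose just before it. calibration takes no time and is no camera call; for the wrist camera it gives the pose at the moment of the call.
- bot.finish_job(): hands the job in; it is judged then, once.
The state is a dict: "t": time; "joint_pos": joint angles; "dq": joint speeds; "effort": joint torques, N m; "tcp_pos": TCP position; "tool_rot": TCP orientation; "ft_force": force on the tool from outside, world axes, zero at the start; "moment": the same for the moment, N m; "finger_gap": opening from 0.0 (shut) to 1.0 (fully open); "grasp_force": force on a finger pad.
Only numpy, scipy, OpenCV 4.12 (cv2) and the standard library are available. Lean on these libraries where they do the work, as an engineer would, in place of code of your own. Each camera call takes 0.05 s, during which the arm holds its last target. There are 200 camera calls.

TASK

Check the strap trimmer's blade cartridge for bow: press the cartridge down into its slot until the latch lets go and it springs up, pull it out, and stand it upright on the stone checking plate. Then lay the straightedge flat on the plate with one long edge flush along a long side of the standing cartridge, about centred on it, and let go. Do not knock the cartridge over or disturb the things lying round about.

Things in the scene. Friction and masses are not known exactly. Their poses are not given: they have to be found in the camera images.
- slot (a point): Centre of the slot mouth (29 x 103 mm, long way = y, z up) in the top of the bench strap trimmer, a grey housing fixed to the table: 60 x 137 mm, top 53 mm above the table, dark base plate 150 x 172 mm, low strap table on the -x side. The latched cartridge's top is 11 mm above this point; sprung up, 35 mm, its lowest 15 mm then loose in the slot with 1.2 to 1.5 mm clearance a side.
- ejector (a joint): Spring plate under the cartridge in the trimmer; m, upward. 0 = latched: the cartridge cannot be pulled out. Pressed straight down at mid-top, the latch lets go 4 to 6 mm down (-0.004 to -0.006), at about 5 to 8 N; the bottom stop is at -0.008 and it does no harm to press that far. When the pressing finger then leaves, the spring lifts the cartridge to 0.024. The latch does not catch again.
- cartridge_center (a point): Centre (half-way up) of the loose blade cartridge, an aluminium block with a black top: 26 mm thick (its x), 100 mm long (its y), 50 mm high (its z, up). 0.15 kg. The sides are flat. It starts latched in the trimmer's slot.
- plate_top (a point): Centre of the top face of the stone checking plate, fixed on the table: 180 mm (its x) by 230 mm (its y), top 12 mm above the table; z up.
- straightedge_center (a point): Centre of the steel base of the loose straightedge: 76 mm wide (x), 180 long (y), 8 thick (z up); the point is 4 mm above the underside. Both long edges are straight. A black grip rib 14 mm thick, 110 mm long stands along the middle, from 4 to 38 mm above this point: pinch it across x. 0.25 kg. Starts lying flat on the table.
- tape_black: Bystander: roll of black tape, 70 mm across, 20 mm high, lying flat; origin at its underside.
- spool_white: Bystander: white spool, 33 mm across, 50 mm high, standing; origin at its underside.
Things that resemble listed ones, but are neither listed nor needed, are in the scene too. What is shaped like the part that bears cartridge_center but orange is not meant.

How it is judged:
By the outcome, as a careful person would: the job done as asked, in the order asked, and still so for the second after the job is handed in, with the robot touching nothing.
It also fails if it takes over 72 s, if anything falls off the work surface, if the arm or the gripper's body presses on something with over 40 N, if the wrist force passes 120 N, or if a joint passes its speed limit or range.

## Working session

There is one attempt and no reset: what is moved stays moved. The work goes in short steps, Python scripts to look and compute and a shell command to move; the robot and the scene stay as the last step left them, time stands still between calls to the robot, and variables do not carry over. Pictures are saved under pics/ and viewed, at most 13 in all, crops included, and the job is handed in when it is done.

```bash
ls; mkdir -p pics; cat > h.py <<'E'
import numpy as np,cv2
from cell import bot
from scipy.spatial.transform import Rotation as R
def cloud(name):
    c=bot.calibration(name); im,d=bot.read_camera(name)
    K=np.array(c["camera_matrix"]); o=np.array(c["origin"]); q=np.array(c["orientation"])
    M=q if q.shape==(3,3) else R.from_rotvec(q).as_matrix()
    v,u=np.mgrid[:480,:640]
    p=np.stack([(u-K[0,2])/K[0,0]*d,(v-K[1,2])/K[1,1]*d,d],-1)@M.T+o
    p[d==0]=np.nan
    return im,p
def rect(p,m):
    q=p[m][:,:2].astype(np.float32)*1000
    return cv2.minAreaRect(q),len(q),np.nanmedian(p[m][:,2])*1000
E
python3 - <<'E'
from h import *
for n in("top","scene"):
    im,p=cloud(n); np.savez(n+".npz",im=im,p=p); cv2.imwrite(f"pics/{n}0.png",im[:,:,::-1])
print(bot.get_obs())
E
```

```text
pics
{'t': 0.1, 'joint_pos': array([ 1.17697675e+00,  1.50911068e-01,  1.43793614e+00,  2.95483087e-05,
        1.55379475e+00, -1.34014461e-01]), 'dq': array([-0.00064951,  0.00051818, -0.00118984,  0.00049585,  0.00028725,
        0.00020322]), 'effort': array([ 8.34540784e-03, -7.14373541e+01, -5.71797252e+01, -5.63338142e-05,
        6.77741438e-03,  8.18538837e-06]), 'tcp_pos': array([0.14764867, 0.55550037, 0.23076537]), 'tool_rot': array([-4.06915732e-01, -3.11482303e+00,  1.57892362e-03]), 'ft_force': array([ 1.15118241, -0.47996823, -0.16953552]), 'moment': array([-0.00138233,  0.01353974,  0.03800147]), 'grasp_force': 0.0, 'finger_gap': 0.9983049417268217}
```

View pics/top0.png

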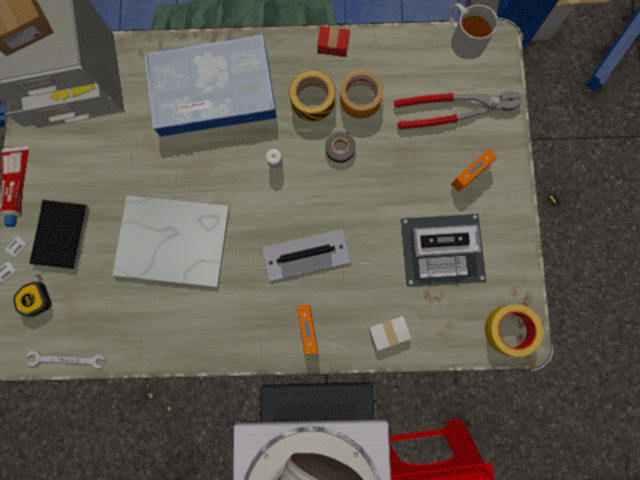

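View pics/scene0.png

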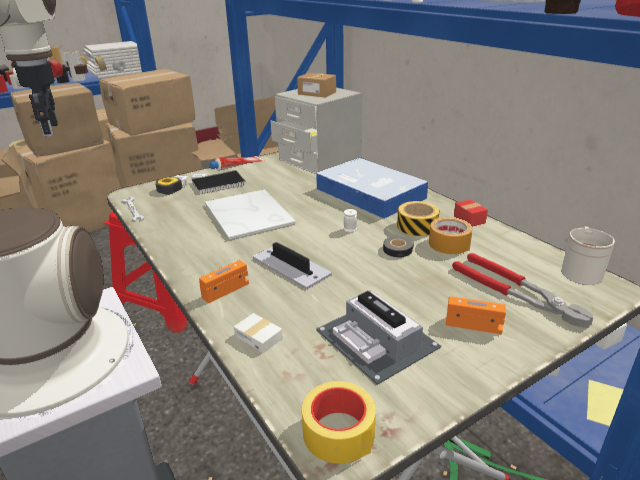

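The top view (up is +x, left is +y) shows:
- the trimmer at about (443,250), with the black-topped cartridge at (446,239)
- the plate at (172,242)
- the straightedge at (306,255), with its rib at (305,254)
- the black tape at (340,147)
- the white spool at (274,158)

The orange blocks at (308,330) and (474,170) are look-alikes of the cartridge and aren't meant. The latched cartridge with the black top fits the description.

```bash
python3 - <<'E'
from h import *
D=np.load("top.npz");im,p=D["im"],D["p"]
v,u=np.mgrid[:480,:640]
def box(a,b,c,d):return (u>=a)&(u<c)&(v>=b)&(v<d)
z=p[...,2]*1000
def rep(n,m):
    m=m.astype(np.uint8); k,l,s,c=cv2.connectedComponentsWithStats(m)
    m=l==1+np.argmax(s[1:,4]); (c,wh,a),N,zz=rect(p,m)
    print(n,np.round(c,1),np.round(wh,1),round(a,2),N,round(float(zz),1))
print("table",np.nanmedian(z[box(330,300,420,310)]), "base", p[450,310])
rep("plate",box(100,180,240,300)&(z>6)&(z<25))
rep("SEbase",box(250,220,360,290)&(z>4)&(z<15))
rep("SEall",box(250,220,360,290)&(z>4))
rep("rib",box(250,220,360,290)&(z>30))
rep("cart",box(395,205,490,290)&(z>58.5))
rep("house",box(395,205,490,290)&(z>45)&(z<58))
rep("base",box(390,205,500,295)&(z>3))
rep("spool",box(255,140,295,190)&(z>30)); rep("tape",box(320,125,360,165)&(z>10))
rep("orangeR",box(440,140,510,200)&(z>30));rep("orangeL",box(290,295,330,365)&(z>30))
rep("box",box(140,30,280,135)&(z>20)); rep("white",box(365,310,415,355)&(z>10))
rep("cyl",box(25,195,90,275)&(z>8))
a=cv2.resize(im[190:300,380:510],None,fx=3,fy=3,interpolation=2)
b=cv2.resize(im[210:300,240:370],None,fx=3,fy=3,interpolation=2)
cv2.imwrite("pics/crop.png",np.vstack([a,b])[:,:,::-1])
E
```

```text
table 0.5588889115266671 base [ 0.10369579 -0.00024748  0.01772104]
plate [542.8 295.9] [231.8 180.5] 82.31 8523 12.4
SEbase [505.7   2.2] [ 84.  184.1] 10.92 2419 8.5
SEall [505.7   2.2] [ 84.  184.1] 10.92 2854 9.1
rib [503.7   1.3] [ 15.  109.5] 11.47 370 41.7
cart [ 519.9 -289.1] [ 26.9 100.3] 1.86 616 64.9
house [ 519.9 -295.7] [ 60.9 138.8] 2.41 1248 52.7
base [ 511.7 -298.9] [163.  180.9] 1.78 4884 17.9
spool [714.   66.1] [31.5 31.4] 2.06 216 49.6
tape [744.7 -79.6] [68.4 66.9] 22.51 606 19.5
orangeR [ 676.9 -368.8] [ 26.2 101. ] 39.91 593 50.3
orangeL [344.3   0.6] [99.5 26.1] 9.19 646 50.1
box [892.2 209. ] [193.3 270.3] 7.9 9889 52.8
white [ 332.6 -170.7] [50.4 74.8] 16.52 900 24.3
cyl [563. 543.] [107.1 145.4] 82.27 2953 12.9
```

View pics/crop.png

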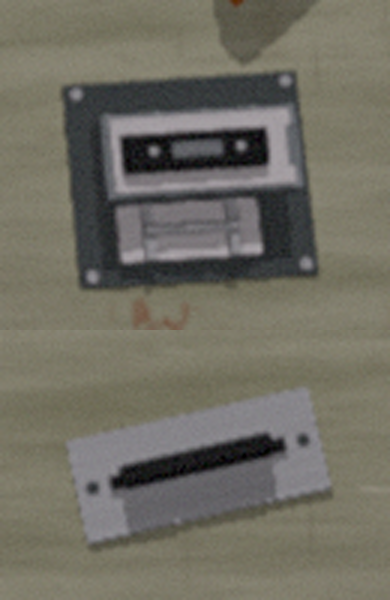

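The crop confirms it: the cartridge has a black top and sits in the grey housing with the strap table on its −x side. The straightedge's rib is clear.

Estimates (mm, yaw in degrees):

| Thing | x | y | Yaw |
|---|---|---|---|
| Cartridge | 520 | −289 | +2 |
| Plate | 543 | 296 | −7.7 |
| Straightedge | 504 | 1.5 | +11.3 |

Heights and sizes agree with the description.

```bash
python3 -m crank '[[[25,-28,0],-0.064],[[25,-28,0],-0.064],[[25,-28,0],-0.064],[[25,-28,0],-0.064],[[25,-28,0],-0.064],[[25,-28,0],-0.064],[[25,-28,0],-0.064],[[25,-28,0],-0.064],[[25,-28,0],-0.064],[[25,-28,0],-0.064]]' 0
python3 -m crank '[[[12,-28,0],-0.064],[[12,-28,0],-0.064],[[12,-28,0],-0.064],[[12,-28,0],-0.064],[[12,-28,0],-0.064],[[12,-28,0],-0.064],[[12,-28,0],-0.064],[[12,-28,0],-0.064],[[12,-28,0],-0.064],[[12,-28,0],-0.064]]'
python3 -m crank '[[[0,-28,0],0],[[0,-28,0],0],[[0,-28,0],0],[[0,-28,0],0],[[0,-28,0],0],[[0,-28,0],0],[[0,-28,0],0],[[0,-28,0],0],[[0,0,0],0],[[0,0,0],0]]'
python3 - <<'E'
from h import *
o=bot.get_obs();print(o["tcp_pos"],o["tool_rot"],o["t"])
im,p=cloud("wrist"); np.savez("w.npz",im=im,p=p);cv2.imwrite("pics/w0.png",im[:,:,::-1])
print(R.from_rotvec(o["tool_rot"]).as_matrix()[:,1])
E
```

```text
t: 0.93
tcp_pos: [0.3985, 0.274, 0.2312]
tool_rot: [-1.371, -2.827, 0.0]
ft_force: [0.6, 0.4, -0.4]
finger_gap: -0.002
grasp_force: 0.0
t: 1.77
tcp_pos: [0.5179, -0.0059, 0.2311]
tool_rot: [-2.19, -2.252, 0.0]
ft_force: [0.8, -0.7, 0.4]
finger_gap: 0.0
grasp_force: 0.0
t: 2.6
tcp_pos: [0.5174, -0.2294, 0.2306]
tool_rot: [-2.188, -2.252, 0.0]
ft_force: [0.1, -0.3, -0.4]
finger_gap: -0.001
grasp_force: 0.0
[ 0.51737616 -0.22942493  0.23061006] [-2.18824795e+00 -2.25237857e+00  4.60333798e-04] 2.6
[ 0.99958235  0.02887794 -0.00109389]
```

View pics/w0.png

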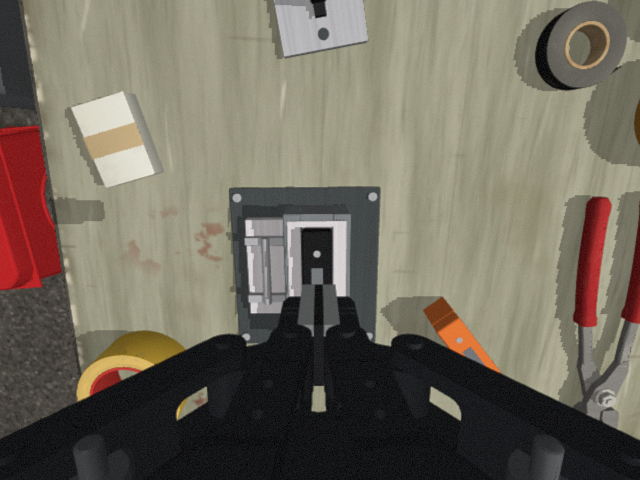

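The wrist view shows the trimmer ahead, with the black cartridge top at columns 302–333 from row 228 down, partly behind the fingers. I'll refine x and yaw from its depth.

```bash
python3 - <<'E'
from h import *
D=np.load("w.npz");im,p=D["im"],D["p"]
z=p[...,2]*1000;v,u=np.mgrid[:480,:640]
def edges(n,m):
    L=[];Rr=[]
    for r in range(480):
        c=np.where(m[r])[0]
        if len(c)>8: L.append(p[r,c[0],:2]*1000);Rr.append(p[r,c[-1],:2]*1000)
    L=np.array(L);Rr=np.array(Rr)
    fl=np.polyfit(L[:,1],L[:,0],1);fr=np.polyfit(Rr[:,1],Rr[:,0],1)
    print(n,len(L),"x at y=-289",np.polyval(fl,-289),np.polyval(fr,-289),"yaw",-np.degrees(np.arctan([fl[0],fr[0]])),"ymax",np.nanmax(p[m][:,1])*1000,"z",np.median(z[m]))
dark=im.max(2)<70
edges("cart",(z>59)&(z<70)&(u>270)&(u<370)&(v>210)&(v<262))
edges("house",(z>46)&(z<58.)&(u>270)&(u<370)&(v>216)&(v<270)|((z>59)&(z<70)&(u>280)&(u<370)&(v>210)&(v<262)))
edges("basepl",(z>3)&(u>225)&(u<390)&(v>200)&(v<320))
E
```

```text
cart 32 x at y=-289 505.5921640764072 531.5117155845641 yaw [0.76165026 2.4113163 ] ymax -238.07894404118704 z 64.58804684117942
house 53 x at y=-289 489.4927325527771 548.3149136650208 yaw [2.2909687 1.717101 ] ymax -228.5078631700289 z 53.22161184381158
basepl 119 x at y=-289 433.0094404929 581.0549846736018 yaw [2.27144886 2.17718701] ymax -217.50815896152272 z 23.99065444757806
```

```bash
python3 -m crank '[[[1,-20,-20],0.007],[[0,-20,-20],0],[[0,-19,-20],0],[[0,0,-25],0],[[0,0,-25],0],[[0,0,-25],0],[[0,0,-15],0],[[0,0,-6],0],[[0,0,0],0],[[0,0,0],0]]'
python3 -m crank '[[[0,0,-2],0],[[0,0,-2],0],[[0,0,-2],0],[[0,0,-2],0],[[0,0,-2],0],[[0,0,-2],0],[[0,0,-1],0],[[0,0,-1],0],[[0,0,0],0],[[0,0,0],0]]'
```

```text
t: 3.48
tcp_pos: [0.5192, -0.2869, 0.0761]
tool_rot: [2.178, 2.264, 0.0]
ft_force: [-0.2, -0.4, 0.1]
finger_gap: 0.003
grasp_force: 0.0
t: 4.32
tcp_pos: [0.5188, -0.2873, 0.0615]
tool_rot: [2.179, 2.263, 0.0]
ft_force: [-0.5, 2.1, 4.3]
finger_gap: 0.001
grasp_force: 2.2
```

```bash
python3 -m crank '[[[0,0,-1],0],[[0,0,-1],0],[[0,0,-1],0],[[0,0,-1],0],[[0,0,-1],0],[[0,0,-1],0],[[0,0,-1],0],[[0,0,0],0],[[0,0,0],0],[[0,0,0],0]]'
```

```text
t: 5.15
tcp_pos: [0.5192, -0.2875, 0.0559]
tool_rot: [2.178, 2.262, 0.001]
ft_force: [-3.5, 5.0, 21.8]
finger_gap: 0.003
grasp_force: 10.9
```

It pressed to 56 mm at 22 N, which is the bottom stop. Now I'll lift straight off and take a top-camera look.

```bash
python3 -m crank '[[[0,0,2],0],[[0,0,4],0],[[0,0,6],0],[[0,0,8],0],[[0,0,10],0],[[0,0,15],0],[[0,0,20],0],[[0,0,5],0],[[0,0,0],0],[[0,0,0],0]]'
python3 -m crank '[[[0,0,0],0],[[0,0,0],0],[[0,0,0],0],[[0,0,0],0],[[0,0,0],0],[[0,0,0],0],[[0,0,0],0],[[0,0,0],0],[[0,0,0],0],[[0,0,0],0]]' 60
python3 - <<'E'
from h import *
im,p=cloud("scene");z=p[...,2]*1000
m=(p[...,0]>.44)&(p[...,0]<.58)&(p[...,1]<-.23)&(p[...,1]>-.35)&(z>80)&(z<92)
print(m.sum(),rect(p,m))
im,p=cloud("wrist");z=p[...,2]*1000
v,u=np.mgrid[:480,:640]
m=(z>78)&(z<95)&(abs(p[...,0]-.519)<.03)&(p[...,1]>-.35)
print(m.sum(),rect(p,m))
cv2.imwrite("pics/w1.png",im[:,:,::-1])
E
```

```text
t: 5.98
tcp_pos: [0.5186, -0.2873, 0.1241]
tool_rot: [-2.179, -2.263, 0.0]
ft_force: [-0.4, 1.2, -1.1]
finger_gap: -0.001
grasp_force: 0.0
t: 6.82
tcp_pos: [0.5187, -0.2873, 0.1243]
tool_rot: [-2.179, -2.263, 0.0]
ft_force: [0.3, 0.6, -0.6]
finger_gap: 0.702
grasp_force: 0.0
683 (((517.5240478515625, -289.37762451171875), (28.721052169799805, 100.66880798339844), 2.1218576431274414), 683, np.float64(89.09659294572836))
9384 (((518.8901977539062, -288.437255859375), (26.066829681396484, 99.80354309082031), 2.215129852294922), 9384, np.float64(88.13448622355706))
```

View pics/w1.png

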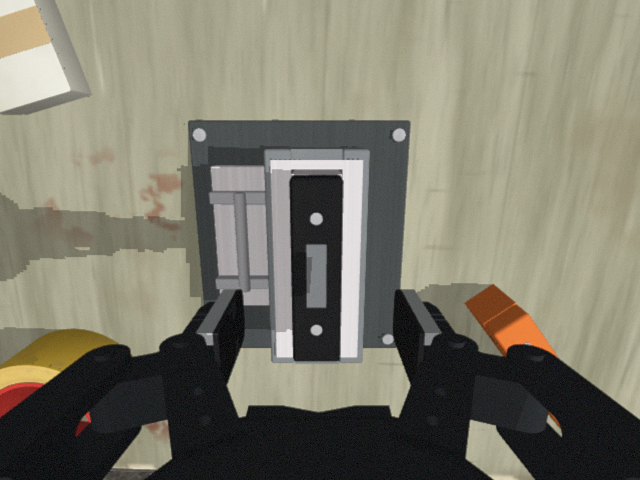

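Sprung up: the top is at 88 mm, centre (518.9, −288.4), yaw 2.2°, with the fingers straddling it. Descend and grip.

```bash
python3 -m crank '[[[0,-1,-10],0],[[0,0,-12],0],[[0,0,-12],0],[[0,0,-12],0],[[0,0,-10],0],[[0,0,-6],0],[[0,0,-4],0],[[0,0,0],0],[[0,0,0],0],[[0,0,0],0]]'
python3 -m crank '[[[0,0,0],0],[[0,0,0],0],[[0,0,0],0],[[0,0,0],0],[[0,0,0],0],[[0,0,0],0],[[0,0,0],0],[[0,0,0],0],[[0,0,0],0],[[0,0,0],0]]' 15
python3 -m crank '[[[0,0,3],0],[[0,0,4],0],[[0,0,5],0],[[0,0,6],0],[[0,0,8],0],[[0,0,8],0],[[0,0,8],0],[[0,0,8],0],[[0,0,0],0],[[0,0,0],0]]'
```

```text
t: 7.75
tcp_pos: [0.519, -0.2885, 0.0588]
tool_rot: [2.178, 2.263, 0.0]
ft_force: [0.1, -0.0, -0.1]
finger_gap: 0.701
grasp_force: 0.0
t: 8.58
tcp_pos: [0.5188, -0.2884, 0.0583]
tool_rot: [2.179, 2.263, -0.0]
ft_force: [1.1, -0.5, 1.8]
finger_gap: 0.292
grasp_force: 61.4
t: 9.42
tcp_pos: [0.5189, -0.2885, 0.1088]
tool_rot: [2.178, 2.263, 0.0]
ft_force: [-0.0, 1.5, -2.5]
finger_gap: 0.295
grasp_force: 61.1
```

```bash
python3 -m crank '[[[3,10,4],0],[[3,20,4],0],[[3,27,4],0],[[3,29,4],0],[[3,29,4],0],[[3,29,4],0],[[3,29,4],0],[[3,29,4],0],[[3,29,4],0],[[3,29,4],0]]'
python3 -m crank '[[[3,29,0],-0.0172],[[3,29,0],-0.0172],[[3,29,0],-0.0172],[[3,29,0],-0.0172],[[3,29,0],-0.0172],[[3,29,0],-0.0172],[[3,29,0],-0.0172],[[3,29,0],-0.0172],[[3,29,0],-0.0172],[[3,20,0],-0.0172]]'
python3 -m crank '[[[2,18,0],0],[[1,12,-10],0],[[1,8,-14],0],[[0,0,-16],0],[[0,0,-16],0],[[0,0,-14],0],[[0,0,-10],0],[[0,0,-8],0],[[0,0,0],0],[[0,0,0],0]]'
python3 - <<'E'
from h import *
o=bot.get_obs();print(o["tcp_pos"],R.from_rotvec(o["tool_rot"]).as_matrix()[:,1])
im,p=cloud("top");z=p[...,2]*1000
m=(z>5)&(z<25)&(abs(p[...,0]-.543)<.14)&(abs(p[...,1]-.296)<.16)
print(m.sum(),rect(p,m))
im,p=cloud("wrist");z=p[...,2]*1000
cv2.imwrite("pics/w2.png",im[:,:,::-1]); np.savez("w2.npz",im=im,p=p)
E
```

```text
t: 10.25
tcp_pos: [0.5484, -0.0263, 0.1482]
tool_rot: [-2.178, -2.263, 0.0]
ft_force: [0.7, 0.1, -1.4]
finger_gap: 0.294
grasp_force: 61.0
t: 11.08
tcp_pos: [0.5779, 0.2556, 0.1478]
tool_rot: [-2.364, -2.067, 0.001]
ft_force: [0.3, -0.4, -1.2]
finger_gap: 0.291
grasp_force: 61.1
t: 11.92
tcp_pos: [0.5826, 0.2905, 0.06]
tool_rot: [-2.365, -2.067, 0.001]
ft_force: [-0.7, 0.6, -0.8]
finger_gap: 0.29
grasp_force: 61.0
[0.58264893 0.2904778  0.06003461] [ 9.91005651e-01 -1.33818912e-01 -5.45747682e-04]
3676 (((543.390869140625, 295.5394287109375), (276.9002685546875, 312.57537841796875), 0.7617045640945435), 3676, np.float64(12.203249458368926))
```

View pics/w2.png

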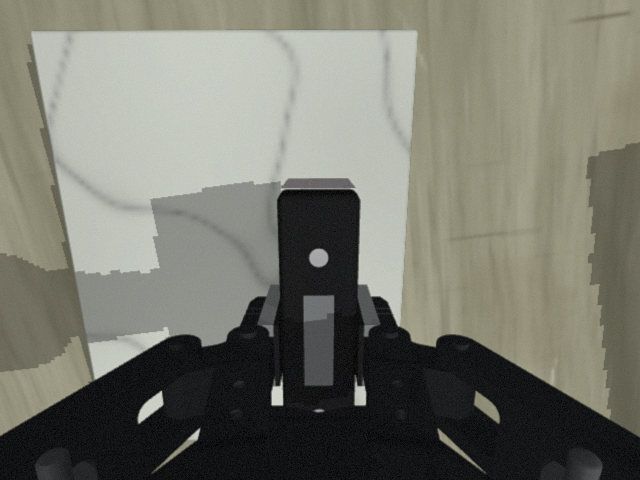

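The wrist view shows the cartridge held straight above the plate, parallel to it. I'll lower it to contact.

```bash
python3 -m crank '[[[0,0,-5],0],[[0,0,-5],0],[[0,0,-5],0],[[0,0,-4],0],[[0,0,-3],0],[[0,0,-2],0],[[0,0,-1],0],[[0,0,-1],0],[[0,0,0],0],[[0,0,0],0]]'
python3 -m crank '[[[0,0,-0.5],0],[[0,0,0],0],[[0,0,-0.5],0],[[0,0,0],0],[[0,0,-0.5],0],[[0,0,0],0],[[0,0,0],0],[[0,0,0],0],[[0,0,0],0],[[0,0,0],0]]'
```

```text
t: 12.85
tcp_pos: [0.5828, 0.2907, 0.0344]
tool_rot: [-2.365, -2.068, -0.0]
ft_force: [1.3, 1.4, -2.0]
finger_gap: 0.298
grasp_force: 61.0
t: 13.68
tcp_pos: [0.5828, 0.2907, 0.0331]
tool_rot: [2.365, 2.068, 0.0]
ft_force: [-3.7, -1.6, 6.2]
finger_gap: 0.294
grasp_force: 61.8
```

Contact at 6 N. Release, rise clear and check.

```bash
python3 -m crank '[[[0,0,0],0],[[0,0,0],0],[[0,0,0],0],[[0,0,0],0],[[0,0,0],0],[[0,0,0],0],[[0,0,0],0],[[0,0,0],0],[[0,0,0],0],[[0,0,0],0]]' 60
python3 -m crank '[[[0,0,5],0],[[0,0,10],0],[[0,0,15],0],[[0,0,15],0],[[0,0,15],0],[[0,0,15],0],[[0,0,15],0],[[0,0,10],0],[[0,0,0],0],[[0,0,0],0]]'
python3 - <<'E'
from h import *
o=bot.get_obs();print(o["tcp_pos"],R.from_rotvec(o["tool_rot"]).as_matrix()[:,1])
im,p=cloud("wrist");z=p[...,2]*1000
m=(z>55)&(z<68)&(abs(p[...,0]-.5828)<.04)&(abs(p[...,1]-.29)<.08)
print(m.sum(),rect(p,m))
E
```

```text
t: 14.52
tcp_pos: [0.5827, 0.2907, 0.0328]
tool_rot: [-2.365, -2.068, 0.0]
ft_force: [0.4, 0.6, -0.9]
finger_gap: 0.702
grasp_force: 0.0
t: 15.35
tcp_pos: [0.5828, 0.2907, 0.1332]
tool_rot: [2.365, 2.068, 0.001]
ft_force: [0.7, 0.5, -0.2]
finger_gap: 0.701
grasp_force: 0.0
[0.58283396 0.29070771 0.13323271] [ 9.91033615e-01 -1.33610887e-01  7.10608459e-04]
6882 (((584.0030517578125, 290.93048095703125), (99.45327758789062, 26.050251007080078), 82.41539764404297), 6882, np.float64(62.11642485862856))
```

The cartridge stands at (584, 291), top at 62.1 mm, yaw −7.6°. Now the straightedge.

```bash
python3 -m crank '[[[-7.9,-29,0],0.033],[[-7.9,-29,0],0.033],[[-7.9,-29,0],0.033],[[-7.9,-29,0],0.033],[[-7.9,-29,0],0.033],[[-7.9,-29,0],0.033],[[-7.9,-29,0],0.033],[[-7.9,-29,0],0.033],[[-7.9,-29,0],0.033],[[-7.9,-29,0],0.034]]'
python3 -m crank '[[[0,0,0],0],[[0,0,0],0],[[0,0,0],0],[[0,0,0],0],[[0,0,0],0],[[0,0,0],0],[[0,0,0],0],[[0,0,0],0],[[0,0,0],0],[[0,0,0],0]]' 40
python3 - <<'E'
from h import *
o=bot.get_obs();t=R.from_rotvec(o["tool_rot"]).as_matrix()[:,1];print(o["tcp_pos"],np.degrees(np.arctan2(t[1],t[0])))
im,p=cloud("wrist");z=p[...,2]*1000
m=(z>36)&(z<48)&(abs(p[...,0]-.504)<.05)&(abs(p[...,1]-.0)<.08)
print(m.sum(),rect(p,m))
m=(z>4.5)&(z<48)&(abs(p[...,0]-.504)<.1)&(abs(p[...,1]-.0)<.12)
print(m.sum(),rect(p,m))
cv2.imwrite("pics/w3.png",im[:,:,::-1])
E
```

```text
t: 16.23
tcp_pos: [0.5027, -0.0005, 0.1318]
tool_rot: [-1.989, -2.43, 0.001]
ft_force: [0.2, 0.1, -0.2]
finger_gap: 0.701
grasp_force: 0.0
t: 17.07
tcp_pos: [0.5037, 0.0008, 0.1328]
tool_rot: [-1.992, -2.429, 0.0]
ft_force: [-0.3, -0.2, -0.8]
finger_gap: 0.468
grasp_force: 0.0
[0.5037263  0.00076212 0.13276166] 11.294333000666997
3408 (((502.0289001464844, 2.8968582153320312), (13.511947631835938, 108.79116821289062), 11.58775520324707), 3408, np.float64(41.88775386466012))
24737 (((502.4551696777344, 2.2332992553710938), (76.16789245605469, 180.46728515625), 11.660776138305664), 24737, np.float64(8.31555971057818))
```

View pics/w3.png

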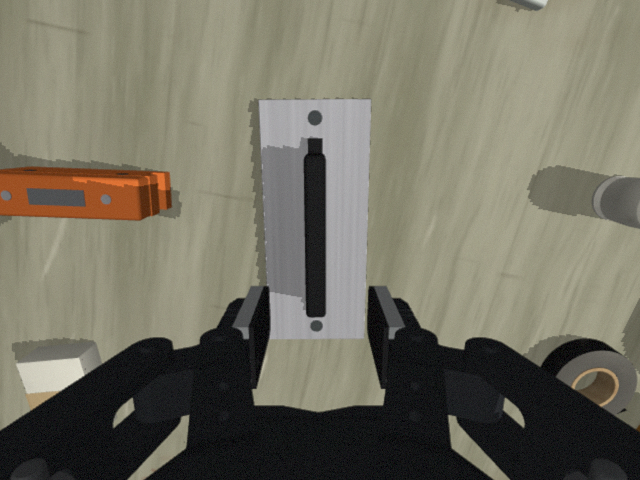

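The wrist view shows the straightedge between the fingers, rib at columns 305–325. Measured centre is (502.3, 2.4), yaw 11.6°, size 76 × 180, which matches. Fine-align, descend and pinch.

```bash
python3 -m crank '[[[-1.4,1.5,-15],0.006],[[0,0,-17],0],[[0,0,-17],0],[[0,0,-17],0],[[0,0,-17],0],[[0,0,-15],0],[[0,0,-12],0],[[0,0,-8],0],[[0,0,0],0],[[0,0,0],0]]'
python3 -m crank '[[[0,0,0],0],[[0,0,0],0],[[0,0,0],0],[[0,0,0],0],[[0,0,0],0],[[0,0,0],0],[[0,0,0],0],[[0,0,0],0],[[0,0,0],0],[[0,0,0],0]]' 5
python3 -m crank '[[[0,0,4],0],[[0,0,8],0],[[0,0,12],0],[[0,0,14],0],[[0,0,16],0],[[0,0,16],0],[[0,0,10],0],[[0,0,0],0],[[0,0,0],0],[[0,0,0],0]]'
python3 - <<'E'
from h import *
o=bot.get_obs();t=R.from_rotvec(o["tool_rot"]).as_matrix()[:,1];print(o["tcp_pos"],np.degrees(np.arctan2(t[1],t[0])))
im,p=cloud("wrist");z=p[...,2]*1000; x,y=p[...,0],p[...,1]
hz=o["tcp_pos"][2]*1000-14
m=(z>hz+4)&(z<hz+12)&(abs(x-.502)<.1)&(abs(y-.0)<.12)
print(m.sum(),rect(p,m)); A=np.c_[p[m],np.ones(m.sum())]; print(np.linalg.lstsq(A[:,[0,1,3]],A[:,2],rcond=None)[0])
np.savez("w4.npz",im=im,p=p);cv2.imwrite("pics/w4.png",im[:,:,::-1])
E
```

```text
t: 17.95
tcp_pos: [0.5024, 0.0022, 0.0149]
tool_rot: [-1.985, -2.435, 0.0]
ft_force: [-0.2, 0.4, -0.0]
finger_gap: 0.467
grasp_force: 0.0
t: 18.78
tcp_pos: [0.5029, 0.0021, 0.0157]
tool_rot: [1.984, 2.434, 0.001]
ft_force: [-2.0, 0.3, 6.1]
finger_gap: 0.152
grasp_force: 59.8
t: 19.62
tcp_pos: [0.5019, 0.0022, 0.094]
tool_rot: [-1.984, -2.434, 0.001]
ft_force: [0.2, -0.5, -2.7]
finger_gap: 0.15
grasp_force: 58.6
[0.50191526 0.00222208 0.09403465] 11.629797264320274
38912 (((499.5786437988281, 18.670913696289062), (76.51274108886719, 147.54727172851562), 11.584911346435547), 38912, np.float64(86.52028753981183))
[-0.00216868  0.00163545  0.08753133]
```

View pics/w4.png

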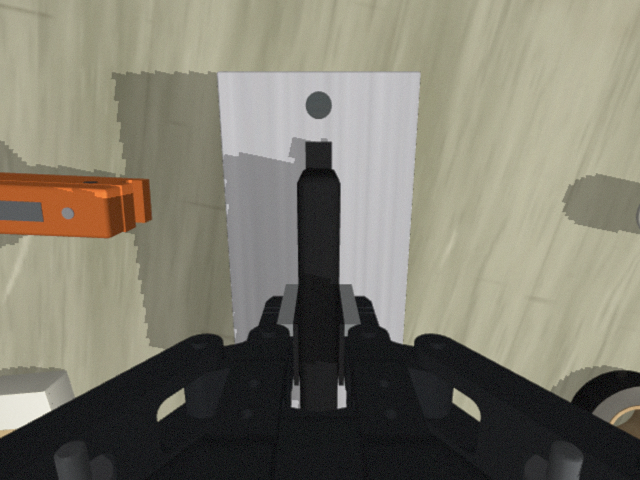

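Picked: level, yaw matches the tool's, underside about 15.5 mm below the TCP, so it's centred in the fingers. The wrist camera reads about +1 mm in x for both held objects. Flush would be TCP (532.3, 297.5), yaw −7.7°. I'll stage with a 12 mm gap.

```bash
python3 -m crank '[[[1.8,10,5],-0.0337],[[1.8,20,5],-0.0337],[[1.8,28,5],-0.0337],[[1.8,30,0],-0.0337],[[1.8,30,0],-0.0337],[[1.8,30,0],-0.0337],[[1.8,30,0],-0.0337],[[1.8,30,0],-0.0337],[[1.8,30,0],-0.0337],[[2.0,30,0],-0.0337]]'
python3 -m crank '[[[0,18,0],0],[[0,8,0],0],[[0,3,-5],0],[[0,0,-12],0],[[0,0,-14],0],[[0,0,-14],0],[[0,0,-14],0],[[0,0,-8],0],[[0,0,0],0],[[0,0,0],0]]'
cat > gap.py <<'E'
from h import *
import sys
o=bot.get_obs();T=o["tcp_pos"]*1000;t=R.from_rotvec(o["tool_rot"]).as_matrix()[:,1];a=np.arctan2(t[1],t[0]);print(T,np.degrees(a))
im,p=cloud("wrist")
cv2.imwrite("pics/"+sys.argv[1],im[:,:,::-1])
q=p*1000-T; X=q[...,0]*np.cos(a)+q[...,1]*np.sin(a); Y=-q[...,0]*np.sin(a)+q[...,1]*np.cos(a); z=p[...,2]*1000
zb=T[2]-15.5+8
v,u=np.mgrid[:480,:640]
se=(abs(z-zb)<3)&(abs(X)<41)&(abs(Y)<100); ct=(abs(z-62)<3.5)&(X>30)&(X<95)&(abs(Y)<70)
def edge(m,right):
    P=[]
    for r in range(480):
        c=np.where(m[r])[0]
        if len(c)>15: k=c[-1] if right else c[0]; P.append((Y[r,k],X[r,k]))
    P=np.array(P);P=P[P[:,0]>0]
    f=np.polyfit(P[:,0],P[:,1],1);k=abs(np.polyval(f,P[:,0])-P[:,1])<1;f=np.polyfit(P[k,0],P[k,1],1);return f,k.sum(),P[k,0].min(),P[k,0].max()
for n,m,r in(("se-",se,0),("se+",se,1),("cart-",ct,0),("cart+",ct,1)):
    f,k,b,c=edge(m,r);print(n,"X at Y=0,40",np.round([f[1],np.polyval(f,40)],2),"slope deg",round(-np.degrees(f[0]),2),k,round(b),round(c),"ymax",round(Y[m].max(),1),"z",np.median(z[m]).round(1))
E
python3 gap.py w5.png
```

```text
t: 20.5
tcp_pos: [0.52, 0.2716, 0.1087]
tool_rot: [-2.366, -2.065, 0.002]
ft_force: [-0.4, 0.8, -2.3]
finger_gap: 0.152
grasp_force: 58.6
t: 21.33
tcp_pos: [0.5204, 0.2984, 0.0423]
tool_rot: [-2.366, -2.067, 0.002]
ft_force: [0.2, -0.2, -1.3]
finger_gap: 0.152
grasp_force: 58.6
[520.44929082 298.38436743  42.33448544] -7.7155712306218005
se- X at Y=0,40 [-36.31 -36.32] slope deg 0.01 226 0 90 ymax 90.7 z 34.8
se+ X at Y=0,40 [38.96 38.95] slope deg 0.01 226 0 90 ymax 90.7 z 34.8
cart- X at Y=0,40 [50.78 50.74] slope deg 0.06 136 0 50 ymax 50.8 z 62.1
cart+ X at Y=0,40 [76.03 75.96] slope deg 0.09 140 0 51 ymax 50.8 z 62.1
```

View pics/w5.png

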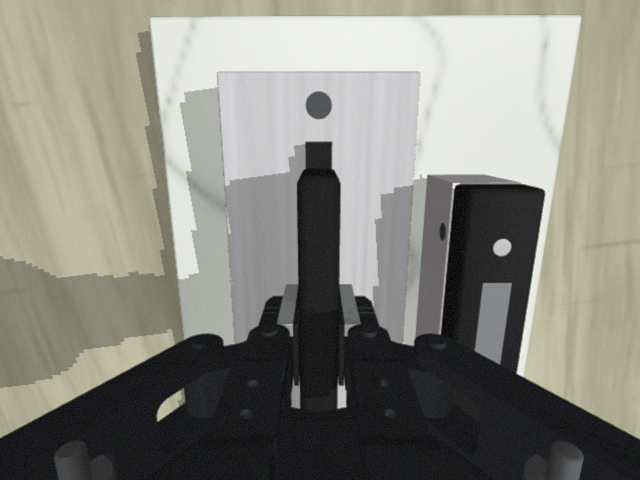

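The wrist view shows the straightedge parallel to the cartridge (0.05°), with its edge at about column 415 and the cartridge side at about 430–455. The gap is about 12 mm, and it's centred (ends at 90.7 against 50.8). Lower to the plate, stopping on light contact.

```bash
python3 -m crank '[[[0,0,-4],0],[[0,0,-4],0],[[0,0,-3],0],[[0,0,-2],0],[[0,0,-1],0],[[0,0,-0.4],0],[[0,0,0],0],[[0,0,0],0],[[0,0,0],0],[[0,0,0],0]]'
python3 -m crank '[[[0,0,-0.4],0],[[0,0,0],0],[[0,0,-0.4],0],[[0,0,0],0],[[0,0,0],0],[[0,0,0],0],[[0,0,0],0],[[0,0,0],0],[[0,0,0],0],[[0,0,0],0]]'
```

```text
t: 22.22
tcp_pos: [0.5206, 0.2992, 0.0285]
tool_rot: [-2.365, -2.068, -0.0]
ft_force: [0.7, -0.1, -2.6]
finger_gap: 0.156
grasp_force: 58.6
t: 23.05
tcp_pos: [0.5205, 0.2992, 0.0277]
tool_rot: [-2.365, -2.068, 0.0]
ft_force: [-2.8, -0.6, 4.9]
finger_gap: 0.152
grasp_force: 59.3
```

```bash
python3 -m crank '[[[0,0,0.3],0],[[1.98,-0.27,0],0],[[1.98,-0.27,0],0],[[1.98,-0.27,0],0],[[1.98,-0.27,0],0],[[0.99,-0.13,0],0],[[0.99,-0.13,0],0],[[0,0,0],0],[[0,0,0],0],[[0,0,0],0]]'
python3 gap.py w6.png
```

```text
t: 23.88
tcp_pos: [0.5304, 0.2978, 0.0278]
tool_rot: [-2.365, -2.068, 0.0]
ft_force: [-0.0, -1.1, -2.5]
finger_gap: 0.15
grasp_force: 58.6
[530.37689637 297.82956348  27.80750294] -7.676143922564683
se- X at Y=0,40 [-36.29 -36.31] slope deg 0.03 226 0 91 ymax 90.8 z 20.3
se+ X at Y=0,40 [41.41 40.12] slope deg 1.85 197 0 91 ymax 90.8 z 20.3
cart- X at Y=0,40 [41.7  40.76] slope deg 1.33 97 5 48 ymax 50.1 z 62.1
cart+ X at Y=0,40 [66.2  66.08] slope deg 0.17 149 0 50 ymax 50.1 z 62.1
```

Gap is about 1.9 mm. Creep in to light contact.

```bash
python3 -m crank '[[[0.5,-0.07,0],0],[[0.5,-0.07,0],0],[[0.3,-0.04,0],0],[[0.2,-0.03,0],0],[[0,0,0],0],[[0,0,0],0],[[0,0,0],0],[[0,0,0],0],[[0,0,0],0],[[0,0,0],0]]'
python3 -m crank '[[[0.2,-0.03,0],0],[[0.2,-0.03,0],0],[[0.2,-0.03,0],0],[[0,0,0],0],[[0,0,0],0],[[0,0,0],0],[[0,0,0],0],[[0,0,0],0],[[0,0,0],0],[[0,0,0],0]]'
python3 gap.py w7.png
```

```text
t: 24.77
tcp_pos: [0.5319, 0.2976, 0.0279]
tool_rot: [-2.365, -2.068, 0.0]
ft_force: [0.8, -0.7, -1.7]
finger_gap: 0.151
grasp_force: 58.6
t: 25.6
tcp_pos: [0.5325, 0.2975, 0.0279]
tool_rot: [-2.365, -2.068, 0.0]
ft_force: [-1.8, -0.4, -0.4]
finger_gap: 0.153
grasp_force: 58.7
[532.51017704 297.54161108  27.85580991] -7.679725868187271
se- X at Y=0,40 [-36.28 -36.32] slope deg 0.06 226 0 91 ymax 90.8 z 20.3
se+ X at Y=0,40 [39.54 39.23] slope deg 0.44 226 0 90 ymax 90.8 z 20.3
cart- X at Y=0,40 [40.76 39.05] slope deg 2.45 72 5 46 ymax 50.0 z 62.1
cart+ X at Y=0,40 [64.56 64.43] slope deg 0.19 151 0 50 ymax 50.0 z 62.1
```

The force (−1.8 N) and the cartridge lagging 0.5 mm suggest contact. A little more push for full flush seating, then set down and check.

```bash
python3 -m crank '[[[0.2,-0.03,0],0],[[0.2,-0.03,0],0],[[0.2,-0.03,0],0],[[0.2,-0.03,0],0],[[0.2,-0.03,0],0],[[0,0,0],0],[[0,0,-0.2],0],[[0,0,0],0],[[0,0,0],0],[[0,0,0],0]]'
python3 gap.py w8.png
```

```text
t: 26.48
tcp_pos: [0.5336, 0.2974, 0.0277]
tool_rot: [2.365, 2.068, 0.0]
ft_force: [-1.2, -0.5, -0.2]
finger_gap: 0.153
grasp_force: 58.8
[533.56759268 297.40699999  27.74706142] -7.674330536917177
se- X at Y=0,40 [-36.21 -36.29] slope deg 0.11 226 1 91 ymax 90.8 z 20.2
se+ X at Y=0,40 [39.53 39.26] slope deg 0.39 226 1 91 ymax 90.8 z 20.2
cart- X at Y=0,40 [40.42 39.09] slope deg 1.91 82 5 48 ymax 50.0 z 62.1
cart+ X at Y=0,40 [64.58 64.41] slope deg 0.25 152 0 50 ymax 50.0 z 62.1
```

View pics/w8.png

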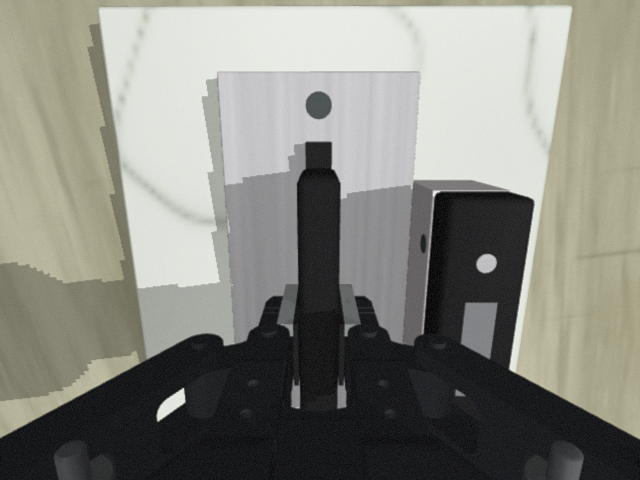

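The cartridge's offset stayed the same over the last 1 mm, so the two move together and are flush. The picture shows the edge against the cartridge side at about column 413 with no gap. Release with a small opening and rise.

```bash
python3 -m crank '[[[0,0,0],0],[[0,0,0],0],[[0,0,0],0],[[0,0,0],0],[[0,0,0],0],[[0,0,0],0],[[0,0,0],0],[[0,0,0],0],[[0,0,0],0],[[0,0,0],0]]' 32
python3 -m crank '[[[0,0,3],0],[[0,0,6],0],[[0,0,10],0],[[0,0,15],0],[[0,0,20],0],[[0,0,20],0],[[0,0,20],0],[[0,0,20],0],[[0,0,0],0],[[0,0,0],0]]'
python3 - <<'E'
from h import *
im,p=cloud("wrist");z=p[...,2]*1000;x,y=p[...,0]*1000,p[...,1]*1000
b=(abs(x-545)<110)&(abs(y-295)<130)
for n,m in(("se",b&(z>16)&(z<24)),("rib",b&(z>50)&(z<58)),("cart",b&(z>59)&(z<66))): print(n,m.sum(),rect(p,m))
m=b&((z>16)&(z<24)); 
cv2.imwrite("pics/w9.png",im[:,:,::-1])
E
```

```text
t: 27.37
tcp_pos: [0.5335, 0.2974, 0.0277]
tool_rot: [-2.365, -2.068, 0.0]
ft_force: [-0.3, 0.7, 0.5]
finger_gap: 0.374
grasp_force: 0.0
t: 28.2
tcp_pos: [0.534, 0.2976, 0.1436]
tool_rot: [2.364, 2.067, 0.004]
ft_force: [-0.7, 0.1, -0.5]
finger_gap: 0.376
grasp_force: 0.0
se 20186 (((541.8965454101562, 296.793212890625), (180.1056365966797, 90.3162612915039), 82.30970001220703), 20186, np.float64(20.135692879063583))
rib 3736 (((557.064453125, 293.23687744140625), (108.82398986816406, 67.99629211425781), 76.8660659790039), 3736, np.float64(53.84133724810643))
cart 5710 (((585.46435546875, 290.57208251953125), (99.45964050292969, 26.337099075317383), 82.47209930419922), 5710, np.float64(62.1115845343289))
```

View pics/w9.png

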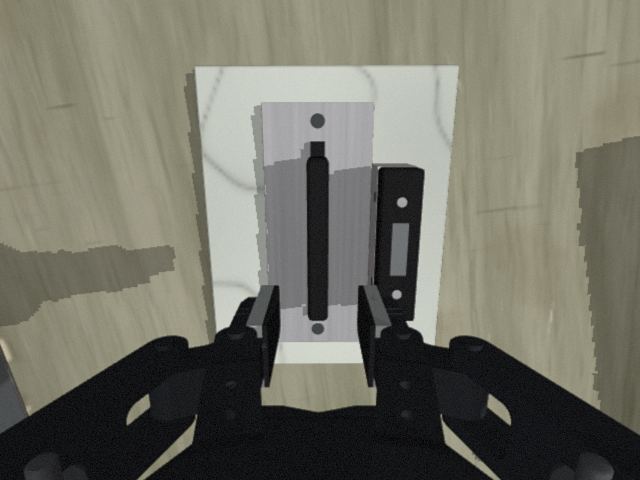

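The straightedge lies flat on the plate (top at 20.1 mm) against the upright cartridge. Both have about the same yaw, they're centred on each other, and the gripper is clear. Handing in.

```bash
python3 -c "
from cell import bot
print(bot.finish_job())"
```

```text
the job is handed in; nothing more can be done
None
```

The job is handed in: the cartridge stands upright on the checking plate, and the straightedge lies flat on the plate, flush along the cartridge's long side and centred on it, released; hand-in gave no verdict.

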